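# Find the slot that takes the gold bracket

### The job

Try the gold bearing bracket in the blue kitting rack, starting at the narrow end: lift it and lower it upright onto the mouth of the narrowest slot, hold it there a moment to see that it is refused, then step along to the next wider slot, the first that accepts it. Stand it there upright and along the slot, right down on the slot's floor, and let go. Leave the black and the orange brackets where they are.

Things in the scene. Friction and masses are not known exactly. Their poses are not given: they have to be found in the camera images.
- gold: The gold-coloured (brass-look) bearing bracket, loose, standing on the bench: a block 50 mm long (its x), 20 mm thick (its y, the way to grip it) and 85 mm high, with flat faces, a rounded top (radius 25 mm about a point 60 mm up) and a dark bore mark on both faces 58 mm up. About 0.2 kg. Origin: centre of its underside; z up.
- rack: The blue kitting rack, fixed to the bench, 92 mm (its x) by 212 mm (its y) and 36 mm high. Origin: centre of its underside, z up. Three slots open at the top, each 76 mm long along the rack's x and centred on x = 0, with dark floors 8 mm above the bench (28 mm deep): narrowest slot 14 mm wide, centred at y = -83 mm; next wider slot 40 mm wide at y = -26 mm; widest slot 66 mm wide at y = +57 mm. The walls between the slots are 30 mm thick.
- black: A bystander: the black bracket, loose and standing, same outline as the gold one (50 mm along its x, 85 mm high) but 50 mm thick (its y). Origin: centre of its underside. Leave it.
- orange: A bystander: the thin orange bracket lying flat, loose, 85 mm long (its x, from -35 to +50 mm), 50 mm wide, 12 mm thick. Origin on its underside. Leave it.
Things that resemble listed ones, but are neither listed nor needed, are in the scene too. Several things have the shape of the gold; the one meant has the colours described above.

How it is judged:
On the way, in this order (a step that is already met when the one before it is completed fails the run):
1. gold bracket held at the narrowest slot's mouth: underside under 12 mm above the rack, centre within 15 mm across, 20 mm along; tilt under 0.2, turn under 0.35 rad (x of gold in the frame of rack between -0.02 and 0.02 m and y of gold in the frame of rack between -0.098 and -0.068 m and z of gold in the frame of rack between 0.026 and 0.048 m and angle between gold's own z axis and vertical below 0.2 rad and angle between the x axis of gold and the x axis of rack, either way round below 0.35 rad), for 0.2 s.
2. the gold bracket is down in the next wider slot (underside less than 6 mm above the slot's floor) (x of gold in the frame of rack between -0.02 and 0.02 m and y of gold in the frame of rack between -0.04 and -0.012 m and z of gold in the frame of rack below 0.014 m and angle between gold's own z axis and vertical below 0.2 rad and angle between the x axis of gold and the x axis of rack, either way round below 0.35 rad), for 0.2 s.
At the end, for the whole second after the job is handed in: The gold bracket rests in the 40 mm slot: underside under 6 mm above its floor, centre within 14 mm of the slot's across and 20 mm along, tilt under 0.2 rad, turned under 0.35 rad from it (either way round); black and orange brackets within 30 mm of their starts (all of step 2 and z of gold in the frame of rack above 0.004 m and linear speed of gold below 0.02 m/s and distance of each of black, orange from where it was at the start of the episode below 0.03 m); the robot touches nothing.
It fails at once if the black or the orange bracket is shifted by more than 30 mm or the black one tipped (distance of any of black, orange from where it was at the start of the episode above 0.03 m or angle between black's own z axis and vertical above 0.4 rad).
It also fails if it takes over 40 s, if anything falls off the work surface, if the arm or the gripper's body presses on something with over 40 N, if the wrist force passes 120 N, or if a joint passes its speed limit or range.

### The arm

A 7-joint arm with a two-finger parallel gripper is mounted at the origin on the work surface. World frame = base frame: x ahead of the robot, y to its left, z up, the work surface at z = 0. Lengths are in m, angles in rad, forces in N, time in s.
With the tool pointing down it reaches from about 0.425 to 0.925 m from the base axis. Payload 6.8 kg.
Tool frame: the origin (TCP) lies at the very end of the fingers, on their centre line; the grasp point (between the pads) lies 19 mm behind it; z points along the fingers, y is the line along which they close (so a half turn about z gives the same grasp; the last joint's range is limited). The gripper opens to 88 mm and grips with 3 to 60 N. Pads are 20 mm wide; open, the fingers measure 115 mm over their backs; the gripper's body (75 mm by 178 mm) begins 61 mm behind the grasp point.
Start: joints at [-0.108, 0.477, 0.022, 1.555, -0.011, 1.109, -0.083], TCP at [0.675, 0, 0.223] pointing down, gripper open.
Joint ranges: [-2.96, 2.96], [-0.34, 2.1], [-1.41, 1.46], [0.24, 2.44], [-1.37, 4.51], [0.17, 1.92], [-2.96, 2.96]. Speed limits (rad/s): [2.39, 2.39, 3.14, 3.14, 3.14, 3.14, 3.14].

### API

Orientations are given as a rotation vector (axis times angle).
In Python, from station import robot, camera, order gives the robot as it stands.
- The arm moves only by the shell command python3 -m inch 'ROWS' [FORCE]. ROWS is JSON, a list of rows, each an object of numbers: "x", "y", "z": the shift along the tool's x, y, z scaled (see below); "wx", "wy", "wz": the turn, a rotation vector about the tool's x, y, z scaled (see below); "gripper": the finger opening in mm, from 0 to 87.8. In form: [{"x": .., "y": .., "z": .., "wx": .., "wy": .., "wz": .., "gripper": ..}, ...]. A call has 1 to 20 rows; each row is the pose to reach, as a shift and turn from the pose commanded when the call began, along the tool's axes at that moment, turning the shorter way round; what a row does not reach only later rows make up. The controller multiplies each number of a shift by 8 cm and each number of a turn by 180 degrees. A row lasts 1/12 s, in which the tool goes at most 41.7 mm and 7.16 degrees, less where a joint would pass 70% of its speed; a pose out of reach is approached as far as the arm can. A call with a number of a shift or a turn outside -1 to 1 is refused whole. A call with a gripper value outside its range is refused whole. The fingers move at their own pace and stop on an object; FORCE is the grip in N (left out, the last holds). Time passes only in rows, so rows that repeat a pose let the fingers close. It gives the time, the measured TCP pose, the force, the opening and the grip force at its end, in the units of the state.
- robot.read_state(): the state, without advancing time (a new reading comes with each control period).
- camera(name): name is "scene" or "side" or "wrist"; returns a dict with "pixels" (384x512x3 uint8, red, green, blue), "intrinsics" (3x3 intrinsics, pixels), "cam_to_world" (4x4, takes a point from camera to world coordinates); the wrist camera has in their place "tool_from_camera" (4x4, takes a point from camera to tool coordinates, whose origin is the TCP and whose axes are the flange's). Camera axes: x right, y down, z forward; pixel columns grow to the right and rows downward; lengths in m; the calibration is good to about 2 mm. A picture is of the moment at which its call begins: read the wrist's pose just before it. There is no depth.
- order.hand_in(): hands the job in; it is judged then, once.
The state is a dict: "clock": time; "joint_positions": joint angles; "joint_velocities": joint speeds; "joint_efforts": joint torques, N m; "position": TCP position; "ee_rot": TCP orientation; "ft_force": force on the tool from outside, world axes, zero at the start; "moment": the same for the moment, N m; "gripper_width": finger opening in m; "gripper_force": force on a finger pad.
Only numpy, scipy, OpenCV 4.12 (cv2) and the standard library are available. Lean on these libraries where they do the work, as an engineer would, in place of code of your own. Each camera call takes 0.05 s, during which the arm holds its last target. There are 200 camera calls.

## Working session

There is one attempt and no reset: what is moved stays moved. The work goes in short steps, Python scripts to look and compute and a shell command to move; the robot and the scene stay as the last step left them, time stands still between calls to the robot, and variables do not carry over. Pictures are saved under pics/ and viewed, at most 10 in all, crops included, and the job is handed in when it is done.

```bash
mkdir -p pics; cat > h.py <<'E'
import numpy as np, cv2, json
from station import robot, camera, order
def snap(n,f):
    s=robot.read_state(); c=camera(n)
    cv2.imwrite(f'pics/{f}.png',c['pixels'][:,:,::-1])
    if n=='wrist':
        T=np.eye(4);T[:3,:3]=cv2.Rodrigues(np.array(s['ee_rot'],float))[0];T[:3,3]=s['position']
        M=T@np.array(c['tool_from_camera'])
    else: M=np.array(c['cam_to_world'])
    np.savez(f'pics/{f}.npz',K=c['intrinsics'],M=M,p=c['pixels'])
def load(f): d=np.load(f'pics/{f}.npz'); return np.array(d['K']),d['M'],d['p']
def pix2w(f,uv,z):
    K,M,_=load(f); d=M[:3,:3]@np.linalg.inv(K)@np.array([*uv,1.]); o=M[:3,3]
    return o+d*(z-o[2])/d[2]
def w2pix(f,P):
    K,M,_=load(f); P=np.atleast_2d(P); q=(P-M[:3,3])@M[:3,:3]; q=q@K.T; return q[:,:2]/q[:,2:]
E
python3 - <<'E'
from h import *
for n in('scene','side','wrist'): snap(n,n+'0'); print(n,load(n+'0')[1].round(3).tolist())
print(robot.read_state()['ee_rot'])
a=cv2.imread('pics/scene0.png');b=cv2.imread('pics/side0.png')
E
```

```text
scene [[0.316, 0.707, -0.632, 1.161], [0.948, -0.222, 0.227, -0.147], [0.02, -0.672, -0.741, 0.769], [0.0, 0.0, 0.0, 1.0]]
side [[0.898, -0.25, 0.362, 0.257], [-0.44, -0.535, 0.721, -0.528], [0.013, -0.807, -0.591, 0.539], [0.0, 0.0, 0.0, 1.0]]
wrist [[1.0, -0.0, -0.001, 0.675], [-0.001, -0.961, -0.275, 0.076], [-0.001, 0.275, -0.961, 0.383], [0.0, 0.0, 0.0, 1.0]]
[-2.22086408e+00 -2.22073826e+00  1.63973479e-03]
```

View pics/scene0.png

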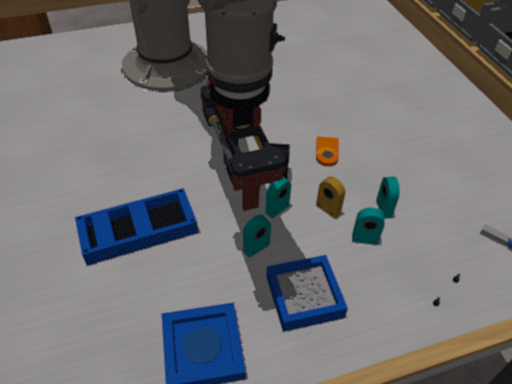

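View pics/side0.png

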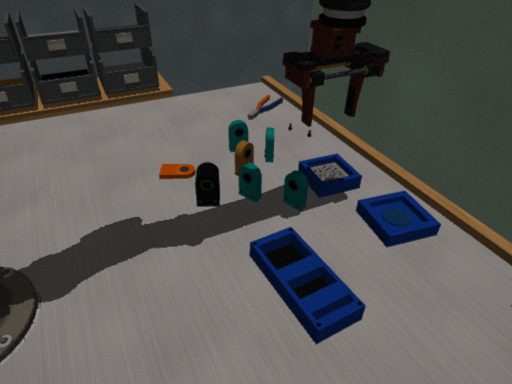

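The scene view shows the rack with its narrow slot at the left (88,235), the 40 mm slot at (122,225) and gold at (331,196). In the side view gold is at (244,158), just behind a teal bracket, and black is at (208,185). I'll fit the gold and rack poses to their silhouettes.

```bash
cat > fit.py <<'E'
from h import *
from scipy.optimize import minimize
def mask(f,box,lo,hi):
    p=load(f)[2]; m=cv2.inRange(cv2.cvtColor(p,cv2.COLOR_RGB2HSV),lo,hi)
    r=np.zeros_like(m);x0,y0,x1,y1=box;r[y0:y1,x0:x1]=m[y0:y1,x0:x1]
    n,l,s,_=cv2.connectedComponentsWithStats(r); k=1+np.argmax(s[1:,4]); 
    return (l==k).astype(np.uint8)
def hull(m):
    c=np.vstack(cv2.findContours(m,0,2)[0]); h=np.zeros_like(m); cv2.fillConvexPoly(h,cv2.convexHull(c),1); return h
def box(a,b,h): return np.array([[x,y,z] for x in(-a/2,a/2) for y in(-b/2,b/2) for z in(0,h)])
t=np.linspace(0,np.pi,15)
brk=lambda th:np.array([[x,y,z] for y in(-th/2,th/2) for x,z in [(-.025,0),(.025,0),*zip(.025*np.cos(t),.06+.025*np.sin(t))]])
def sil(f,pts,q):
    c,s=np.cos(q[2]),np.sin(q[2]); P=pts@np.array([[c,s,0],[-s,c,0],[0,0,1]])+[q[0],q[1],0]
    u=w2pix(f,P).astype(np.float32)
    h=np.zeros((384*4,512*4),np.uint8); cv2.fillConvexPoly(h,np.round(cv2.convexHull(u)*4+1.5).astype(np.int32),1)
    return h
def fit(pts,ms,q0):
    ms={f:cv2.resize(m,None,fx=4,fy=4,interpolation=0) for f,m in ms.items()}
    def L(q): return sum(1-(a&m).sum()/(a|m).sum() for f,m in ms.items() for a in[sil(f,pts,q)])
    best=min((minimize(L,[*q0[:2],y],method='Nelder-Mead',options=dict(initial_simplex=np.array([[*q0[:2],y]]*4)+np.vstack([np.zeros(3),np.diag([.01,.01,.2])]),maxiter=150)) for y in q0[2]),key=lambda r:r.fun)
    return best.x,best.fun
E
cat > a.py <<'E'
from fit import *
B=((100,120,40),(130,255,255)); G=((17,120,60),(28,255,255))
rs={'scene0':hull(mask('scene0',(60,180,205,270),*B)),'side0':hull(mask('side0',(240,220,370,340),*B))}
g=mask('scene0',(310,170,350,222),*G); gs=mask('side0',(230,135,260,180),*G)
print([m.sum() for m in rs.values()],g.sum(),gs.sum())
for ms in (rs,{'scene0':rs['scene0']},{'side0':rs['side0']}):
    r=fit(box(.092,.212,.036),ms,[*pix2w('scene0',(137,226),.03)[:2],[-.3,0,.3]]);print('rack',r)
q0=pix2w('scene0',(331,196),.045)[:2]
for ms in ({'scene0':hull(g)},{'scene0':hull(g),'side0':hull(gs)}):
    print('gold',fit(brk(.02),ms,[*q0,[-1.2,-.6,0,.6,1.2]]))
print('black',pix2w('side0',(208,204),0),'orange',pix2w('side0',(178,171),.01))
for uv in [(246,195),(293,207),(270,160)]: print('teal',pix2w('side0',uv,0))
a=cv2.imread('pics/scene0.png')[120:280,60:420];cv2.imwrite('pics/c.png',cv2.resize(a,None,fx=2.2,fy=2.2,interpolation=2))
E
python3 a.py
```

```text
[np.uint64(5671), np.uint64(6651)] 669 118
rack (array([ 0.53527901, -0.16326267,  0.05925648]), np.float64(0.04960170969785038))
rack (array([ 0.53532325, -0.16375942,  0.05440393]), np.float64(0.02191647782453865))
rack (array([ 0.5357322 , -0.16204199,  0.05814222]), np.float64(0.020708255592706837))
gold (array([0.5958069 , 0.20869322, 0.29218138]), np.float64(0.08101478730114231))
gold (array([0.59554537, 0.20897731, 0.28070227]), np.float64(0.860893896093822))
black [0.46710785 0.12337904 0.        ] orange [0.44228271 0.26628995 0.01      ]
teal [0.5586535  0.11755987 0.        ]
teal [0.63496304 0.03270455 0.        ]
teal [0.68132803 0.22990215 0.        ]
```

View pics/wrist0.png

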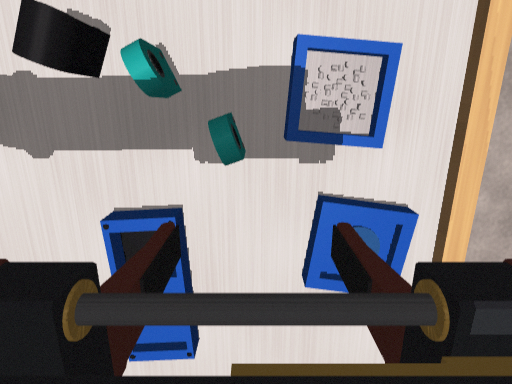

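The wrist view shows the narrow slot at the rack's −y end (160,350), with the teal brackets at (150,68) and (227,138). The rack fit agrees across both views: (0.535,−0.163), yaw 0.058. Gold is at about (0.596,0.209), yaw about 0.29. Next I'll move above gold and turn the tool by −73°.

```bash
python3 -m inch '[{"x":0.5,"y":-0.25},{"x":1,"y":-0.5},{"x":1,"y":-0.5}]' && python3 -m inch '[{"x":0.5,"y":-0.25},{"x":1,"y":-0.5},{"x":1,"y":-0.5}]' && python3 -m inch '[{"x":0.3,"wz":0.04,"gripper":56},{"x":0.6,"wz":0.08,"gripper":56},{"x":0.6,"wz":0.12,"gripper":56},{"x":0.6,"wz":0.16,"gripper":56},{"x":0.6,"wz":0.2,"gripper":56},{"x":0.6,"wz":0.24,"gripper":56},{"x":0.6,"wz":0.28,"gripper":56},{"x":0.6,"wz":0.32,"gripper":56},{"x":0.6,"wz":0.36,"gripper":56},{"x":0.6,"wz":0.4,"gripper":56},{"x":0.6,"wz":0.4,"gripper":56},{"x":0.6,"wz":0.4,"gripper":56}]'
cat > b.py <<'E'
from fit import *
snap('wrist','wrist1')
G=((15,90,40),(30,255,255))
m=mask('wrist1',(0,0,512,384),*G); x,y,w,h=cv2.boundingRect(m); print(m.sum(),x,y,w,h)
r=fit(brk(.02),{'wrist1':hull(m)},[.596,.209,[.1,.29,.45]]);print(r)
s=robot.read_state();R=cv2.Rodrigues(np.array(s['ee_rot']))[0];print(s['clock'],s['position'],R.round(3).tolist())
c=cv2.imread('pics/wrist1.png');k=cv2.resize(sil('wrist1',brk(.02),r[0]),(512,384),interpolation=0)
cv2.drawContours(c,cv2.findContours(k,0,2)[0],-1,(0,0,255),1);cv2.imwrite('pics/w1o.png',c)
E
python3 b.py
```

```text
9094 433 0 79 263
(array([0.596, 0.209, 0.1  ]), np.float64(1.0))
0.2 [6.74665622e-01 1.00108396e-06 2.22073129e-01] [[-0.0, 1.0, -0.001], [1.0, 0.0, -0.0], [-0.0, -0.001, -1.0]]validation failed for argument at $[0]...
```

View pics/w1o.png

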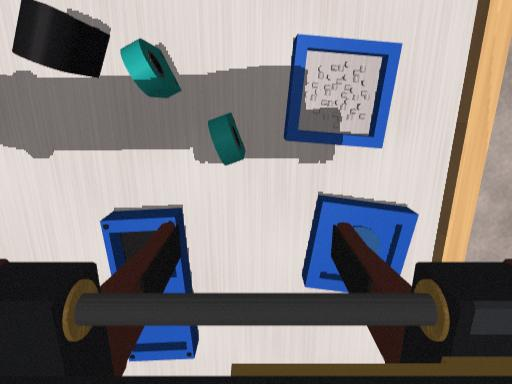

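The call was refused, so the arm hasn't moved. Rows apparently need every key.

```bash
python3 -m inch '[{"x":0.5,"y":-0.25,"z":0,"wx":0,"wy":0,"wz":0,"gripper":56},{"x":1,"y":-0.5,"z":0,"wx":0,"wy":0,"wz":0,"gripper":56},{"x":1,"y":-0.5,"z":0,"wx":0,"wy":0,"wz":0,"gripper":56}]' && python3 -m inch '[{"x":0.5,"y":-0.25,"z":0,"wx":0,"wy":0,"wz":0,"gripper":56},{"x":1,"y":-0.5,"z":0,"wx":0,"wy":0,"wz":0,"gripper":56},{"x":1,"y":-0.5,"z":0,"wx":0,"wy":0,"wz":0,"gripper":56}]' && python3 -m inch '[{"x":0.3,"y":0,"z":0,"wx":0,"wy":0,"wz":0.04,"gripper":56},{"x":0.6,"y":0,"z":0,"wx":0,"wy":0,"wz":0.08,"gripper":56},{"x":0.6,"y":0,"z":0,"wx":0,"wy":0,"wz":0.2,"gripper":56},{"x":0.6,"y":0,"z":0,"wx":0,"wy":0,"wz":0.4,"gripper":56},{"x":0.6,"y":0,"z":0,"wx":0,"wy":0,"wz":0.4,"gripper":56},{"x":0.6,"y":0,"z":0,"wx":0,"wy":0,"wz":0.4,"gripper":56},{"x":0.6,"y":0,"z":0,"wx":0,"wy":0,"wz":0.4,"gripper":56},{"x":0.6,"y":0,"z":0,"wx":0,"wy":0,"wz":0.4,"gripper":56},{"x":0.6,"y":0,"z":0,"wx":0,"wy":0,"wz":0.4,"gripper":56},{"x":0.6,"y":0,"z":0,"wx":0,"wy":0,"wz":0.4,"gripper":56},{"x":0.6,"y":0,"z":0,"wx":0,"wy":0,"wz":0.4,"gripper":56},{"x":0.6,"y":0,"z":0,"wx":0,"wy":0,"wz":0.4,"gripper":56},{"x":0.6,"y":0,"z":0,"wx":0,"wy":0,"wz":0.4,"gripper":56}]' && python3 b.py
```

```text
clock: 0.45
position: [0.6319, 0.0886, 0.2224]
ee_rot: [-2.208, -2.227, -0.002]
ft_force: [0.5, 0.7, 0.3]
gripper_width: 0.0714
gripper_force: 0.0
clock: 0.7
position: [0.5912, 0.1687, 0.2226]
ee_rot: [-2.207, -2.229, -0.002]
ft_force: [-0.0, 0.9, 0.0]
gripper_width: 0.0563
gripper_force: 0.0
clock: 1.78
position: [0.595, 0.2081, 0.2226]
ee_rot: [3.102, 0.498, -0.0]
ft_force: [-0.6, -0.2, 0.2]
gripper_width: 0.0565
gripper_force: 0.0
5083 158 356 347 21
(array([0.596, 0.209, 0.1  ]), np.float64(1.0))
1.8333 [0.59496964 0.20804295 0.22260692] [[0.95, 0.312, -0.0], [0.312, -0.95, 0.0], [-0.0, -0.0, -1.0]]
```

View pics/w1o.png

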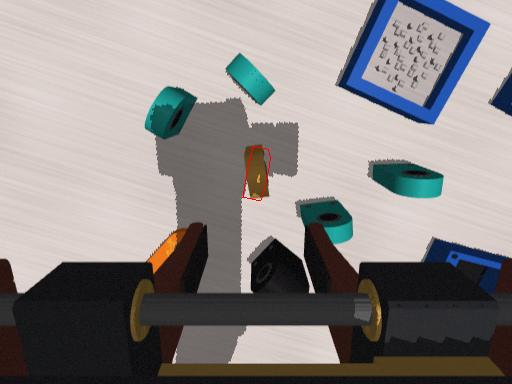

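Gold shows up at (257,172), almost aligned with the tool. My colour mask picked up the gripper rod, so I'll refit with a crop around gold.

```bash
sed -i "s/snap('wrist','wrist1')//; s/(0,0,512,384)/(225,125,295,215)/" b.py; cat >> b.py <<'E'
q=r[0]; d=R.T@(np.array([q[0],q[1],.045])-s['position']); print('shift units',d/.08,'wz units',(np.arctan2(R[1,0],R[0,0])-q[2])/np.pi)
E
python3 b.py
```

```text
1006 244 145 25 54
(array([0.59790387, 0.20820549, 0.47882149]), np.float64(0.04007211818076073))
1.8333 [0.59496964 0.20804295 0.22260692] [[0.95, 0.312, -0.0], [0.312, -0.95, 0.0], [-0.0, -0.0, -1.0]]
shift units [0.03570308 0.00967808 2.22008223] wz units -0.051422030051612624
```

View pics/w1o.png

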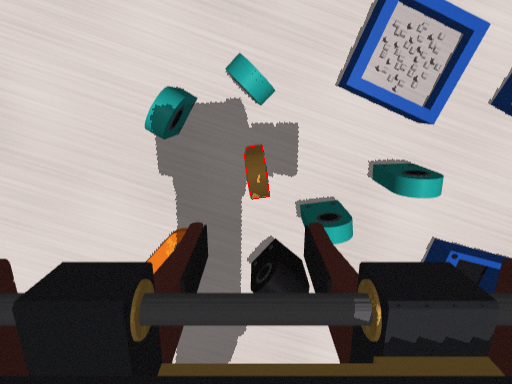

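The outline now overlaps gold precisely: (0.598,0.208), yaw 0.479. Next I'll turn −9°, descend and grip.

```bash
python3 -m inch '[{"x":0.04,"y":0.01,"z":0.1,"wx":0,"wy":0,"wz":-0.03,"gripper":56},{"x":0.04,"y":0.01,"z":0.5,"wx":0,"wy":0,"wz":-0.05,"gripper":56},{"x":0.04,"y":0.01,"z":1,"wx":0,"wy":0,"wz":-0.05,"gripper":56},{"x":0.04,"y":0.01,"z":1,"wx":0,"wy":0,"wz":-0.05,"gripper":56}]' && python3 -m inch '[{"x":0,"y":0,"z":0.35,"wx":0,"wy":0,"wz":0,"gripper":56},{"x":0,"y":0,"z":0.7,"wx":0,"wy":0,"wz":0,"gripper":56},{"x":0,"y":0,"z":0.95,"wx":0,"wy":0,"wz":0,"gripper":56},{"x":0,"y":0,"z":0.95,"wx":0,"wy":0,"wz":0,"gripper":56}]' && python3 -m inch '[{"x":0,"y":0,"z":0.14,"wx":0,"wy":0,"wz":0,"gripper":56},{"x":0,"y":0,"z":0.27,"wx":0,"wy":0,"wz":0,"gripper":56},{"x":0,"y":0,"z":0.27,"wx":0,"wy":0,"wz":0,"gripper":56},{"x":0,"y":0,"z":0.27,"wx":0,"wy":0,"wz":0,"gripper":10},{"x":0,"y":0,"z":0.27,"wx":0,"wy":0,"wz":0,"gripper":10},{"x":0,"y":0,"z":0.27,"wx":0,"wy":0,"wz":0,"gripper":10},{"x":0,"y":0,"z":0.27,"wx":0,"wy":0,"wz":0,"gripper":10},{"x":0,"y":0,"z":0.27,"wx":0,"wy":0,"wz":0,"gripper":10},{"x":0,"y":0,"z":0.27,"wx":0,"wy":0,"wz":0,"gripper":10},{"x":0,"y":0,"z":0.27,"wx":0,"wy":0,"wz":0,"gripper":10}]' 25
```

```text
clock: 2.17
position: [0.5938, 0.2066, 0.1359]
ee_rot: [3.052, 0.736, -0.018]
ft_force: [-1.3, -0.1, -1.4]
gripper_width: 0.0559
gripper_force: 0.0
clock: 2.5
position: [0.5961, 0.2075, 0.064]
ee_rot: [3.053, 0.735, -0.01]
ft_force: [-0.7, -0.6, -0.5]
gripper_width: 0.0559
gripper_force: 0.0
clock: 3.33
position: [0.5985, 0.2083, 0.0454]
ee_rot: [-3.055, -0.733, -0.001]
ft_force: [-0.6, 0.1, 2.3]
gripper_width: 0.0198
gripper_force: 25.0
```

Gripped at 19.8 mm width. Next I'll lift and work out the shift to the narrow slot.

```bash
python3 -m inch '[{"x":0,"y":0,"z":-0.25,"wx":0,"wy":0,"wz":0,"gripper":10},{"x":0,"y":0,"z":-0.6,"wx":0,"wy":0,"wz":0,"gripper":10},{"x":0,"y":0,"z":-1,"wx":0,"wy":0,"wz":0,"gripper":10},{"x":0,"y":0,"z":-1,"wx":0,"wy":0,"wz":0,"gripper":10}]' && python3 -m inch '[{"x":0,"y":0,"z":-0.25,"wx":0,"wy":0,"wz":0.04,"gripper":10},{"x":0,"y":0,"z":-0.5,"wx":0,"wy":0,"wz":0.08,"gripper":10},{"x":0,"y":0,"z":-0.5,"wx":0,"wy":0,"wz":0.134,"gripper":10},{"x":0,"y":0,"z":-0.5,"wx":0,"wy":0,"wz":0.134,"gripper":10},{"x":0,"y":0,"z":-0.5,"wx":0,"wy":0,"wz":0.134,"gripper":10},{"x":0,"y":0,"z":-0.5,"wx":0,"wy":0,"wz":0.134,"gripper":10},{"x":0,"y":0,"z":-0.5,"wx":0,"wy":0,"wz":0.134,"gripper":10}]'
cat > d.py <<'E'
from h import *
def to(y,z):
    s=robot.read_state();R=cv2.Rodrigues(np.array(s['ee_rot']))[0]
    a=.0573; c=np.array([.5354-np.sin(a)*y,-.163+np.cos(a)*y,z]); d=R.T@(c-s['position'])
    print('target',c,'units',(d/.08).round(3),'wz',round((np.arctan2(R[1,0],R[0,0])-a)/np.pi,4),'now',s['position'],s['gripper_width'],s['ft_force'].round(1))
E
python3 -c "
from d import *
to(-.083,.165)"
```

```text
clock: 3.67
position: [0.6017, 0.2093, 0.1309]
ee_rot: [-3.053, -0.732, -0.014]
ft_force: [0.9, 0.1, -1.3]
gripper_width: 0.0197
gripper_force: 25.0
clock: 4.25
position: [0.5978, 0.2081, 0.1643]
ee_rot: [3.14, 0.082, -0.002]
ft_force: [1.4, 0.4, -2.0]
gripper_width: 0.0199
gripper_force: 25.0
target [ 0.5401533  -0.24586378  0.165     ] units [-1.016e+00  5.630e+00 -5.000e-03] wz -0.0016 now [0.59783987 0.20813125 0.16432211] 0.01992541617855114 [ 1.4  0.4 -2. ]
```

```bash
M='' ; python3 -m inch '[{"x":-0.04,"y":0.25,"z":0,"wx":0,"wy":0,"wz":0,"gripper":10},{"x":-0.1,"y":0.6,"z":0,"wx":0,"wy":0,"wz":0,"gripper":10},{"x":-0.17,"y":1,"z":0,"wx":0,"wy":0,"wz":0,"gripper":10}]' >/dev/null && python3 -m inch '[{"x":-0.09,"y":0.5,"z":0,"wx":0,"wy":0,"wz":0,"gripper":10},{"x":-0.18,"y":1,"z":0,"wx":0,"wy":0,"wz":0,"gripper":10}]' >/dev/null && python3 -m inch '[{"x":-0.09,"y":0.5,"z":0,"wx":0,"wy":0,"wz":0,"gripper":10},{"x":-0.18,"y":1,"z":0,"wx":0,"wy":0,"wz":0,"gripper":10}]' >/dev/null && python3 -m inch '[{"x":-0.09,"y":0.5,"z":0,"wx":0,"wy":0,"wz":0,"gripper":10},{"x":-0.18,"y":1,"z":0,"wx":0,"wy":0,"wz":0,"gripper":10}]' >/dev/null && python3 -m inch '[{"x":-0.09,"y":0.5,"z":0,"wx":0,"wy":0,"wz":0,"gripper":10},{"x":-0.18,"y":1,"z":0,"wx":0,"wy":0,"wz":0,"gripper":10}]' >/dev/null && python3 -m inch '[{"x":-0.06,"y":0.3,"z":0,"wx":0,"wy":0,"wz":0,"gripper":10},{"x":-0.12,"y":0.62,"z":0,"wx":0,"wy":0,"wz":0,"gripper":10},{"x":-0.12,"y":0.62,"z":0,"wx":0,"wy":0,"wz":0,"gripper":10},{"x":-0.12,"y":0.62,"z":0,"wx":0,"wy":0,"wz":0,"gripper":10},{"x":-0.12,"y":0.62,"z":0,"wx":0,"wy":0,"wz":0,"gripper":10}]' && python3 -c "
from d import *
to(-.083,.085)
snap('scene','scene2');a=cv2.imread('pics/scene2.png')[100:300,20:270];cv2.imwrite('pics/c2.png',cv2.resize(a,None,fx=3,fy=3,interpolation=2))"
```

```text
clock: 5.58
position: [0.5402, -0.2441, 0.1646]
ee_rot: [-3.14, -0.08, 0.001]
ft_force: [0.0, -0.5, -2.0]
gripper_width: 0.0196
gripper_force: 25.0
target [ 0.5401533  -0.24586378  0.085     ] units [-0.001  0.023  0.995] wz -0.0019 now [ 0.54017647 -0.24408109  0.16462677] 0.019628636286952505 [ 0.  -0.5 -2. ]
```

View pics/c2.png

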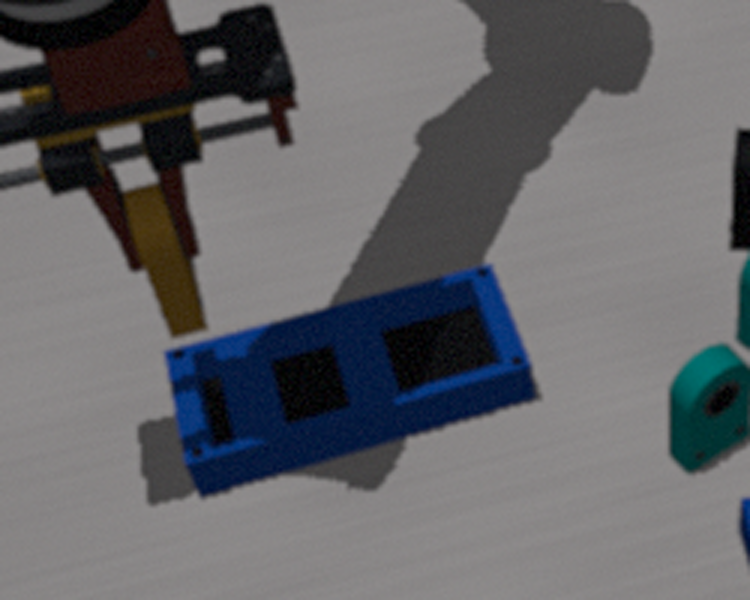

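Gold hangs upright above the narrow slot, which appears at crop position (215,410). Next I'll lower it to just above the mouth.

```bash
python3 -m inch '[{"x":0,"y":0.02,"z":0.25,"wx":0,"wy":0,"wz":0,"gripper":10},{"x":0,"y":0.02,"z":0.6,"wx":0,"wy":0,"wz":0,"gripper":10},{"x":0,"y":0.02,"z":0.85,"wx":0,"wy":0,"wz":0,"gripper":10},{"x":0,"y":0.02,"z":0.98,"wx":0,"wy":0,"wz":0,"gripper":10},{"x":0,"y":0.02,"z":0.98,"wx":0,"wy":0,"wz":0,"gripper":10}]' && python3 -m inch '[{"x":0,"y":0,"z":0.02,"wx":0,"wy":0,"wz":0,"gripper":10},{"x":0,"y":0,"z":0.04,"wx":0,"wy":0,"wz":0,"gripper":10},{"x":0,"y":0,"z":0.06,"wx":0,"wy":0,"wz":0,"gripper":10},{"x":0,"y":0,"z":0.07,"wx":0,"wy":0,"wz":0,"gripper":10},{"x":0,"y":0,"z":0.07,"wx":0,"wy":0,"wz":0,"gripper":10},{"x":0,"y":0,"z":0.07,"wx":0,"wy":0,"wz":0,"gripper":10},{"x":0,"y":0,"z":0.07,"wx":0,"wy":0,"wz":0,"gripper":10},{"x":0,"y":0,"z":0.07,"wx":0,"wy":0,"wz":0,"gripper":10}]' && python3 -c "
from d import *
to(-.083,.085)
snap('side','side3');a=cv2.imread('pics/side3.png')[150:350,220:420];cv2.imwrite('pics/c3.png',cv2.resize(a,None,fx=3,fy=3,interpolation=2))"
```

```text
clock: 6.05
position: [0.5391, -0.2443, 0.0843]
ee_rot: [-3.138, -0.083, 0.007]
ft_force: [-1.1, 0.5, -1.7]
gripper_width: 0.0197
gripper_force: 25.0
clock: 6.72
position: [0.5404, -0.2465, 0.0814]
ee_rot: [3.141, 0.079, 0.001]
ft_force: [-0.6, 0.1, -0.1]
gripper_width: 0.0202
gripper_force: 25.0
target [ 0.5401533  -0.24586378  0.085     ] units [-0.003 -0.008 -0.045] wz -0.0023 now [ 0.5404456  -0.2465235   0.08136518] 0.020175272916213457 [-0.6  0.1 -0.1]
```

View pics/c3.png

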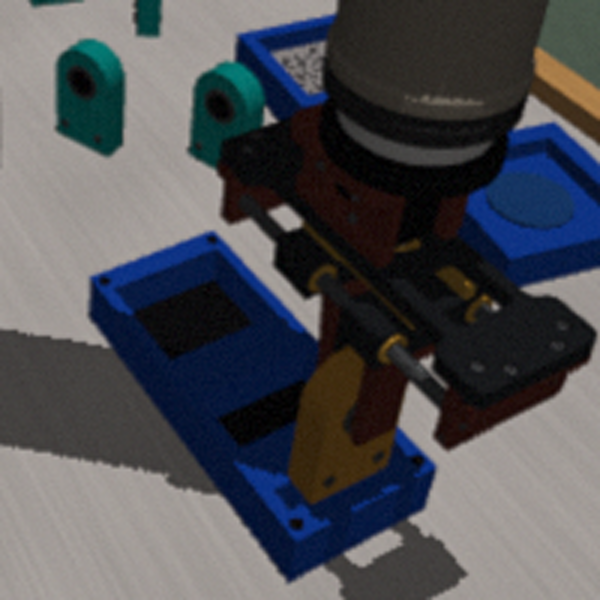

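Gold stands upright over the narrow slot, its underside at crop position (340,495). The load on the wrist has just dropped from −2 N to −0.1 N, so it's touching. I'll press a little more to confirm the refusal, then lift to clear.

```bash
python3 -m inch '[{"x":0,"y":0,"z":0.015,"wx":0,"wy":0,"wz":0,"gripper":10},{"x":0,"y":0,"z":0.03,"wx":0,"wy":0,"wz":0,"gripper":10},{"x":0,"y":0,"z":0.03,"wx":0,"wy":0,"wz":0,"gripper":10},{"x":0,"y":0,"z":0.03,"wx":0,"wy":0,"wz":0,"gripper":10},{"x":0,"y":0,"z":0.03,"wx":0,"wy":0,"wz":0,"gripper":10},{"x":0,"y":0,"z":0.03,"wx":0,"wy":0,"wz":0,"gripper":10}]' && python3 -m inch '[{"x":0,"y":0,"z":-0.1,"wx":0,"wy":0,"wz":0,"gripper":10},{"x":0,"y":0,"z":-0.25,"wx":0,"wy":0,"wz":0,"gripper":10},{"x":0,"y":0,"z":-0.25,"wx":0,"wy":0,"wz":0,"gripper":10},{"x":0,"y":0,"z":-0.25,"wx":0,"wy":0,"wz":0,"gripper":10}]' && python3 -c "
from d import *
to(-.026,.053)"
```

```text
clock: 7.27
position: [0.5408, -0.2466, 0.0812]
ee_rot: [-3.14, -0.078, -0.003]
ft_force: [-6.3, 3.4, 20.6]
gripper_width: 0.0199
gripper_force: 25.0
clock: 7.6
position: [0.5409, -0.2468, 0.0994]
ee_rot: [3.14, 0.079, 0.003]
ft_force: [-0.9, 0.8, -1.4]
gripper_width: 0.0198
gripper_force: 25.0
target [ 0.53688898 -0.18895733  0.053     ] units [-0.015 -0.725  0.58 ] wz -0.0022 now [ 0.54092481 -0.24675853  0.09944605] 0.019805498659233152 [-0.9  0.8 -1.4]
```

Refused: 20.6 N with no descent. Next I'll step along to the 40 mm slot and lower gold slowly.

```bash
python3 -m inch '[{"x":-0.01,"y":-0.25,"z":0,"wx":0,"wy":0,"wz":0,"gripper":10},{"x":-0.02,"y":-0.5,"z":0,"wx":0,"wy":0,"wz":0,"gripper":10},{"x":-0.02,"y":-0.72,"z":0,"wx":0,"wy":0,"wz":0,"gripper":10},{"x":-0.02,"y":-0.72,"z":0,"wx":0,"wy":0,"wz":0,"gripper":10},{"x":-0.02,"y":-0.72,"z":0,"wx":0,"wy":0,"wz":0,"gripper":10},{"x":-0.02,"y":-0.72,"z":0,"wx":0,"wy":0,"wz":0,"gripper":10}]' && python3 -m inch '[{"x":0,"y":0,"z":0.1,"wx":0,"wy":0,"wz":0,"gripper":10},{"x":0,"y":0,"z":0.2,"wx":0,"wy":0,"wz":0,"gripper":10},{"x":0,"y":0,"z":0.3,"wx":0,"wy":0,"wz":0,"gripper":10},{"x":0,"y":0,"z":0.4,"wx":0,"wy":0,"wz":0,"gripper":10},{"x":0,"y":0,"z":0.48,"wx":0,"wy":0,"wz":0,"gripper":10},{"x":0,"y":0,"z":0.53,"wx":0,"wy":0,"wz":0,"gripper":10},{"x":0,"y":0,"z":0.56,"wx":0,"wy":0,"wz":0,"gripper":10},{"x":0,"y":0,"z":0.58,"wx":0,"wy":0,"wz":0,"gripper":10},{"x":0,"y":0,"z":0.58,"wx":0,"wy":0,"wz":0,"gripper":10},{"x":0,"y":0,"z":0.58,"wx":0,"wy":0,"wz":0,"gripper":10}]' && python3 -c "
from d import *
to(-.026,.053)"
```

```text
clock: 8.1
position: [0.5357, -0.1898, 0.0985]
ee_rot: [3.14, 0.078, -0.0]
ft_force: [0.6, 0.2, -1.9]
gripper_width: 0.0197
gripper_force: 25.0
clock: 8.93
position: [0.5352, -0.189, 0.0533]
ee_rot: [-3.14, -0.078, 0.001]
ft_force: [-5.5, 1.8, 11.0]
gripper_width: 0.0195
gripper_force: 25.0
target [ 0.53688898 -0.18895733  0.053     ] units [0.021 0.001 0.004] wz -0.0024 now [ 0.53523611 -0.18897505  0.05332567] 0.019548971988450282 [-5.5  1.8 11. ]
```

Gold is on the floor: contact at TCP 0.053 is floor height plus the 45 mm grip offset. I'll ease off, release, retreat and check.

```bash
python3 -m inch '[{"x":0,"y":0,"z":-0.01,"wx":0,"wy":0,"wz":0,"gripper":10},{"x":0,"y":0,"z":-0.01,"wx":0,"wy":0,"wz":0,"gripper":10},{"x":0,"y":0,"z":-0.01,"wx":0,"wy":0,"wz":0,"gripper":24},{"x":0,"y":0,"z":-0.01,"wx":0,"wy":0,"wz":0,"gripper":30},{"x":0,"y":0,"z":-0.01,"wx":0,"wy":0,"wz":0,"gripper":40},{"x":0,"y":0,"z":-0.01,"wx":0,"wy":0,"wz":0,"gripper":50},{"x":0,"y":0,"z":-0.01,"wx":0,"wy":0,"wz":0,"gripper":50},{"x":0,"y":0,"z":-0.01,"wx":0,"wy":0,"wz":0,"gripper":50},{"x":0,"y":0,"z":-0.2,"wx":0,"wy":0,"wz":0,"gripper":50},{"x":0,"y":0,"z":-0.5,"wx":0,"wy":0,"wz":0,"gripper":50},{"x":0,"y":0,"z":-1,"wx":0,"wy":0,"wz":0,"gripper":50},{"x":0,"y":0,"z":-1,"wx":0,"wy":0,"wz":0,"gripper":50}]' && python3 -m inch '[{"x":0,"y":0,"z":-0.5,"wx":0,"wy":0,"wz":0,"gripper":50},{"x":0,"y":0,"z":-0.9,"wx":0,"wy":0,"wz":0,"gripper":50},{"x":0,"y":0,"z":-0.9,"wx":0,"wy":0,"wz":0,"gripper":50},{"x":0,"y":0,"z":-0.9,"wx":0,"wy":0,"wz":0,"gripper":50}]' && python3 -c "
from fit import *
snap('side','side4');snap('wrist','wrist4')
m=mask('side4',(200,150,400,350),(15,90,40),(30,255,255))
q,e=fit(brk(.02)+[0,0,.008],{'side4':hull(m)},[.536,-.189,[0,.06,.15]]);print(q,e)
a=.0573;d=q[:2]-[.5354,-.163];print('in rack',d@[np.cos(a),np.sin(a)],d@[-np.sin(a),np.cos(a)],q[2]-a)
a=cv2.imread('pics/side4.png')[150:350,200:400];b=cv2.imread('pics/wrist4.png')
cv2.imwrite('pics/c4.png',np.hstack([cv2.resize(a,(384,384)),cv2.resize(b,(416,384))]))"
```

```text
clock: 9.93
position: [0.5394, -0.1907, 0.1383]
ee_rot: [3.138, 0.077, 0.015]
ft_force: [1.3, -0.1, 1.9]
gripper_width: 0.0498
gripper_force: 0.0
clock: 10.27
position: [0.5371, -0.1894, 0.2061]
ee_rot: [3.14, 0.079, 0.007]
ft_force: [-0.2, -0.1, -0.1]
gripper_width: 0.0496
gripper_force: 0.0
[ 0.53659804 -0.18455686  0.08762234] 0.11738588176602649
in rack -3.8462268670350404e-05 -0.021590086172406594 0.030322336628479045
```

View pics/c4.png

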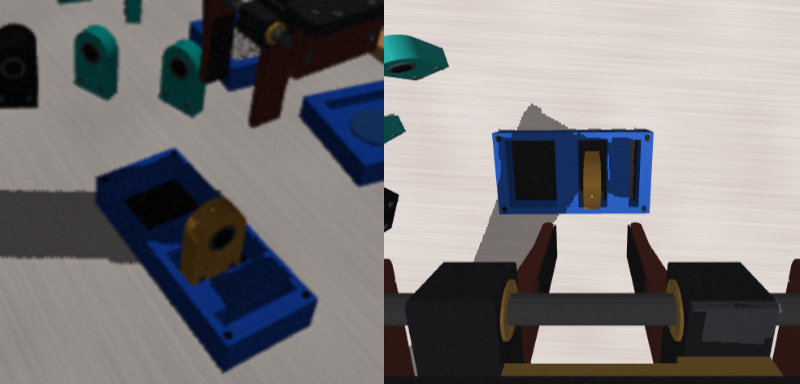

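Gold stands upright and centred in the 40 mm slot, at (592,180) in the wrist half of the picture. The gripper is clear and the bystanders haven't been touched, so I'll hand in.

```bash
python3 -c "
from station import order
print(order.hand_in())"
```

```text
the job is handed in; nothing more can be done
None
```

The gold bracket was refused at the 14 mm slot (20.6 N, no descent), then set upright on the floor of the 40 mm slot and released; the job is handed in, but no verdict was shown.

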